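# Dock the bench magnifier and hold its post drawn out for wiping

### The arm

A 6-joint arm with a two-finger parallel gripper is mounted at the origin on a cart in front of the work surface, level with it; the furniture and walls round the work are solid. World frame = base frame: x ahead of the robot, y to its left, z up, the work surface at z = 0. Lengths are in mm, angles in rad, forces in N, time in s.
With the tool pointing down it reaches from about 250 to 775 mm from the base axis. Payload 8.9 kg.
Tool frame: the origin (TCP) lies on the front face of the gripper's body, between the roots of the fingers; the fingertips stand 73 mm ahead of it and the grasp point (between the pads) lies 54 mm ahead of it; z points along the fingers, y is the line along which they close (so a half turn about z gives the same grasp; the last joint's range is limited). The gripper opens to 85 mm and grips with 20 to 120 N. Pads are 22 mm wide; open, the fingers measure 114 mm over their backs; the gripper's body (76 mm by 85 mm) begins 54 mm behind the grasp point. The pads swing forward as they close: fully open they stand 13 mm farther back than shut.
Start: joints at [-1.384, 0.291, -0.153, 1.127, 0, 1.431], TCP at [168.037, -497.381, 303.905] pointing down, gripper open.
Joint ranges: [-2.52, 2.52], [-0.91, 1.74], [-1.3, 1.37], [-1.96, 2.02], [-1.52, 1.47], [-3.14, 3.14]. Speed limits (rad/s): [2.22, 2.22, 2.79, 3.14, 3.14, 3.14].

### API

Orientations are given as [roll, pitch, yaw] about the fixed x, y, z axes, in that order (R = Rz(yaw) Ry(pitch) Rx(roll)).
In Python, from cell import bot gives the robot as it stands.
- The arm moves only by the tool creep_tool, called as name([rows], argument=value, ...), one row to a line, values as JSON. Schema: {"type":"object","properties":{"offsets":{"type":"array","items":{"type":"array","items":{"type":"array","items":{"type":"number"},"minItems":6,"maxItems":6},"minItems":1,"maxItems":20},"minItems":1,"maxItems":1},"aperture":{"type":"number"},"squeeze":{"type":"number"},"only":{"type":"string"},"quiet":{"type":"boolean"},"lines":{"type":"string"}},"required":["offsets"],"additionalProperties":false}. offsets is a list that holds a single list of rows (three levels of brackets), with 1 to 20 rows, each of 6 numbers: dx, dy, dz in fractions of the full range, 1 being 600 mm, then a rotation vector rx, ry, rz in parts of the range, where 1.0 means pi rad; each row is the pose to reach, as a shift and turn from the pose commanded when the call began, along the tool's axes at that moment; what a row does not reach only later rows make up. A row lasts 1/8 s, in which the tool goes at most 62.5 mm and 0.188 rad, less where a joint would pass 70% of its speed; a pose out of reach is approached as far as the arm can. aperture is the finger opening in mm, set as the call begins (left out keeps the last). The fingers move at their own pace and stop on an object; squeeze is the grip in N (left out, the last holds). Time passes only in rows, so rows that do not move let the fingers close. The tool returns the time, the measured TCP pose, the force, the opening and the grip force at its end. only (a regular expression) keeps the lines of the reply that match it, lines (a string "A,B") keeps lines A to B, and quiet returns only ok. Input that does not fit is refused with a message, and nothing moves.
- bot.get_state(): the state, without advancing time (a new reading comes with each control period).
- bot.get_image(name): name is "scene" or "top" or "wrist"; returns (picture, depth): 480x640x3 uint8, red, green, blue; 480x640 float32, mm along the optical axis (not along the pixel's ray), 0 where there is no reading.
- bot.calibration(name): a dict with "mtx" (3x3 intrinsics, pixels), "rvec" (rotation vector, rad) and "tvec" (3), from world to camera coordinates, as OpenCV has them; the wrist camera has in their place "T_tool_cam" (4x4, takes a point from camera to tool coordinates, whose origin is the TCP and whose axes are the flange's). Camera axes: x right, y down, z forward; pixel columns grow to the right and rows downward; lengths in mm; the calibration is good to about 2 mm. The wrist camera is an equidistant fisheye: a pixel r from the principal point sees the ray r / f radians off the axis. A picture is of the moment at which its call begins: read the wrist's pose just before it. calibration takes no time and is no camera call.
- bot.close_job(): hands the job in; it is judged then, once.
The state is a dict: "clock": time; "joints": joint angles; "qd": joint speeds; "effort": joint torques, N m; "tool_pos": TCP position; "tool_rot": TCP orientation; "force": force on the tool from outside, world axes, zero at the start; "wrist_torque": the same for the moment, N m; "width": finger opening in mm; "grasp_force": force on a finger pad.
Only numpy, scipy, OpenCV 4.12 (cv2) and the standard library are available. Lean on these libraries where they do the work, as an engineer would, in place of code of your own. Each camera call takes 0.05 s, during which the arm holds its last target. There are 200 camera calls.

### The job

The bench magnifier's post is due for its wipe-down. Slide the magnifier's flat foot, tongue first, under the lips of the steel bracket on the worktop until it is fully home against the back stop; then press the release button in its grip head, draw the post up past the first stop to the second stop, and finish still holding it up there, since it drops back when let go. Leave the instruments and other things on the worktop where they are.

Things in the scene. Friction and masses are not known exactly. Their poses are not given: they have to be found in the camera images.
- magnifier: Bench magnifier, about 0.9 kg, standing loose on the worktop: flat foot, white square sleeve (32 mm, collar 37 mm, top at z = 130 mm, two small slots in front) and in it the sliding steel post with neck, lens and grip head. Origin: underside of the foot, on the post's axis; z up; x points to the foot's nose, -x to the lens
- tongue_tip (a point): Middle of the nose of the foot, at magnifier x = 55 mm, z = 3 mm. The foot is a bare metal tongue 70 mm wide, 6 mm thick with its glides, from x = -15 to 55 mm (corners cut: 60 mm wide at the nose), then a white heel 90 mm wide, 10 mm thick, x = -51 to -15 mm; four slippery glides under it
- lens (a point): Centre of the round lens: 94 mm across, 13 mm thick, at magnifier x = -118 mm, z = 127 mm with the post down. Its neck runs to the post below the grip head, nowhere higher than 148 mm. Lens and neck move with the post
- grip_head (a point): Centre of the white grip head, on the post's axis, at magnifier z = 176 mm with the post down; it rises with the post. Head 46 mm high, 32 mm along magnifier x, 30 mm along y, free above. The button, 14 mm wide, 26 mm high, stands 5 mm proud of the face towards the lens (-x). Held by the two plain ribbed y faces, the post stays caught and the magnifier can be carried
- release (a joint): Release button: 0 out, 0.005 m pressed in flush, towards magnifier +x; sprung, 2 N to start, 7 N fully in. From 0.004 m on the catch pin is clear of its slot. Squeezing the head between the button and the face across from it presses it
- post (a joint): How far the post is drawn up: 0 down (caught), 0.045 m first stop (pin springs into the upper slot if the button is out), 0.090 m second stop, a hard end stop without a catch. Button in: slides freely, about 0.3 kg to lift. Button out: caught at 0 and at the first stop; let go above the first stop it drops back and catches there
- bracket: Low steel bracket fixed to the worktop, 11 mm high, about 135 mm wide: two rails and a back stop with overhanging lips, open at its -x end. Origin: on the worktop, where the magnifier's origin is when the foot is home, nose on the back stop; x points into the bracket, and the foot enters along it with its own x the same way. The worktop is the slot's floor
- slot_mouth (a point): Mid-mouth of the bracket's slot, at bracket x = -10 mm, on the worktop. Slot narrows from about 90 mm here to 73 mm at x = 8 mm and stays so to the back stop at x = 55 mm. Lips from x = 8 mm on, each 8 mm wide, underside 8 mm above the worktop, 56 mm apart, so the sleeve passes between them
- forceps: Bystander: steel spring forceps 18x150x10 mm lying flat, origin at the centre of the underside
- hemostat_1: Bystander: steel hemostat 78x141x7 mm lying flat, origin at the centre of the underside
- hemostat_2: Bystander: steel hemostat 78x157x7 mm lying flat, origin at the centre of the underside
- scissors: Bystander: steel scissors 81x152x7 mm lying flat, origin at the centre of the underside
- gallipot: Bystander: small steel bowl, 74 mm across, 34 mm high, origin at the centre of the underside
- blade_box: Bystander: small carton 48x92x43 mm, origin at the centre of the underside
- tape: Bystander: roll of tape lying flat, 69 mm across, 19 mm high, origin at the centre of the underside
- timer: Bystander: small timer 68x62x22 mm, origin at the centre of the underside

How it is judged (in metres and radians):
On the way, in this order (a step that is already met when the one before it is completed fails the run):
1. the magnifier's foot is fully home in the bracket (x of magnifier in the frame of bracket between -0.008 and 0.003 m and y of magnifier in the frame of bracket between -0.004 and 0.004 m and angle between the x axis of magnifier and the x axis of bracket, either way round below 0.09 rad and height (world z) of magnifier below 0.004 m and angle between magnifier's own z axis and vertical below 0.06 rad), for 0.2 s.
2. the post is drawn up to its second stop, held by the gripper, the foot still home (all of step 1 and value of joint post above 0.085 m and contact force between the fingers and post above 2 N), for 0.3 s.
At the end, for the whole second after the job is handed in: The gripper still holds the post (2 N or more) at its second stop (drawn out over 85 of 90 mm); the foot is home and at rest: nose within 8 mm of the back stop, within 4 mm across, turned less than 0.09 rad, not lifted over 4 mm, upright within 0.06 rad (all of step 2 and linear speed of magnifier below 0.02 m/s); the arm keeps its last pose, push and grip.
It fails at once if a bystander is moved by more than 25 mm (distance of any of forceps, hemostat_1, hemostat_2, scissors, gallipot, blade_box, tape, timer from where it was at the start of the episode above 0.025 m).
It fails at once if the magnifier is tipped over (more than 0.5 rad) (angle between magnifier's own z axis and vertical above 0.5 rad).
It also fails if it takes over 54 s, if anything falls off the work surface, if the arm or the gripper's body presses on something with over 40 N, if the wrist force passes 120 N, or if a joint passes its speed limit or range.

## Working session

There is one attempt and no reset: what is moved stays moved. The work goes in short steps, Python scripts to look and compute and a tool call to move; the robot and the scene stay as the last step left them, time stands still between calls to the robot, and variables do not carry over. Pictures are saved under pics/ and viewed, at most 10 in all, crops included, and the job is handed in when it is done.

```bash
mkdir -p pics; ls
```

Run:
```python
from cell import bot
import cv2,numpy as np
for n in ("scene","top"):
    im,d=bot.get_image(n); cv2.imwrite(f"pics/{n}0.png",im[:,:,::-1]); np.save(f"pics/{n}0.npy",d)
    c=bot.calibration(n); print(n,{k:np.round(v,3).tolist() for k,v in c.items()})
print(bot.get_state())
```

```text
pics
scene {'mtx': [[560.696, 0.0, 326.852], [0.0, 560.696, 236.459], [0.0, 0.0, 1.0]], 'rvec': [1.069, -2.323, 1.12], 'tvec': [361.178, 383.178, 1114.441]}
top {'mtx': [[456.614, 0.0, 316.032], [0.0, 456.614, 237.778], [0.0, 0.0, 1.0]], 'rvec': [2.157, -2.196, 0.104], 'tvec': [-9.764, 600.949, 1220.162]}
{'clock': 0.1, 'joints': array([-1.38426523e+00,  2.91202841e-01, -1.54021953e-01,  1.12670375e+00,
        8.31635972e-06,  1.43149410e+00]), 'qd': array([ 0.00153339,  0.00109582,  0.00199046,  0.0008506 ,  0.00093181,
       -0.0004909 ]), 'effort': array([ 1.21078425e-03, -5.37976134e+01,  3.31920111e+01,  9.23827087e-03,
       -3.57102854e-04, -5.54875228e-06]), 'tool_pos': array([ 168.00064605, -497.08108489,  303.41143553]), 'tool_rot': array([-3.14047256e+00, -1.65446977e-04,  3.25833218e-01]), 'force': array([-0.51279155, -0.07713992, -0.06036595]), 'wrist_torque': array([ 0.01285631, -0.00767602, -0.01994338]), 'grasp_force': 0.0, 'width': 85.61048824533901}
```

View pics/scene0.png

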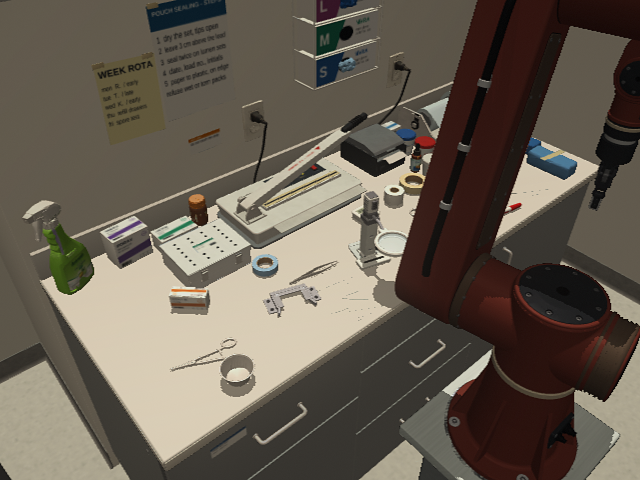

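View pics/top0.png

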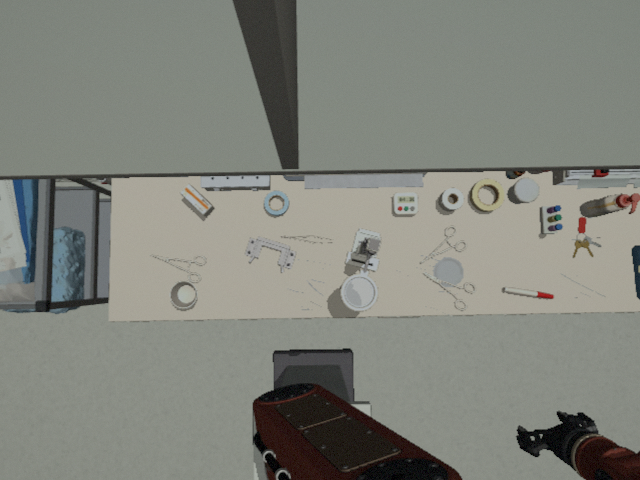

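The scene view shows the magnifier at (370,235) and the bracket at (292,297). In the top view the magnifier is at (364,250) with its lens at (360,292). The bracket is at (271,253), with its mouth facing the robot (down in the image), and the forceps lie between the two at (307,239). Next I'll zoom in and measure.

Create h.py:
```python
from cell import bot
import cv2,numpy as np
from scipy.spatial.transform import Rotation as R
def cam(n):
    c=bot.calibration(n); return c["mtx"],cv2.Rodrigues(np.array(c["rvec"],float))[0],np.array(c["tvec"],float).ravel()
def ray(n,px):
    K,r,t=cam(n); px=np.atleast_2d(np.array(px,float))
    d=(np.linalg.inv(K)@np.c_[px,np.ones(len(px))].T).T@r
    return -r.T@t,d
def plane(n,px,z):
    o,d=ray(n,px); return o+d*((z-o[2])/d[:,2])[:,None]
def cloud(n,dep):
    K,r,t=cam(n); v,u=np.mgrid[:480,:640]; 
    p=np.stack([(u-K[0,2])/K[0,0]*dep,(v-K[1,2])/K[1,1]*dep,dep],-1)
    return (p-t)@r
def proj(n,P):
    K,r,t=cam(n); p=np.atleast_2d(P)@r.T+t; p=p@K.T; return p[:,:2]/p[:,2:]
```

Run:
```python
from h import *
a=cv2.imread("pics/top0.png")[190:320,230:400]; b=cv2.imread("pics/scene0.png")[180:330,240:430]
a=cv2.resize(a,None,fx=3.5,fy=3.5,interpolation=cv2.INTER_CUBIC);b=cv2.resize(b,None,fx=3.5,fy=3.5,interpolation=cv2.INTER_CUBIC)
cv2.imwrite("pics/ca.png",a);cv2.imwrite("pics/cb.png",b); 
print(plane("top",[[364,250],[271,253],[307,239],[360,292],[248,258],[293,270],[252,239],[292,245]],[0]).round(0))
d=np.load("pics/top0.npy"); P=cloud("top",d)
print(P[300,330],P[215,330])
m=(P[...,2]>150)&(P[...,2]<220)&(P[...,0]>100)&(P[...,0]<600)&(abs(P[...,1])<500)
v,u=np.where(m); print(len(v),u.min(),u.max(),v.min(),v.max(),np.c_[u,v,P[m].round(0)][::max(1,len(v)//25)])
```

```text
[[ 567. -154.    0.]
 [ 563.  105.    0.]
 [ 600.    5.    0.]
 [ 451. -139.    0.]
 [ 550.  169.    0.]
 [ 515.   45.    0.]
 [ 603.  158.    0.]
 [ 584.   47.    0.]]
[430.03999014 -56.20116316  -2.7249323 ] [666.57513934 -61.03743358   0.678955  ]
215 365 381 237 253 [[ 369.  237.  586. -146.  184.]
 [ 371.  238.  582. -149.  200.]
 [ 369.  239.  580. -145.  194.]
 [ 377.  239.  580. -164.  197.]
 [ 371.  240.  577. -149.  200.]
 [ 379.  240.  577. -168.  198.]
 [ 372.  241.  575. -151.  199.]
 [ 380.  241.  575. -170.  197.]
 [ 373.  242.  572. -153.  201.]
 [ 366.  243.  573. -141.  162.]
 [ 374.  243.  570. -156.  202.]
 [ 367.  244.  569. -141.  188.]
 [ 375.  244.  568. -158.  198.]
 [ 368.  245.  566. -142.  197.]
 [ 376.  245.  566. -161.  197.]
 [ 368.  246.  564. -142.  195.]
 [ 376.  246.  563. -161.  198.]
 [ 369.  247.  561. -143.  202.]
 [ 377.  247.  561. -163.  198.]
 [ 370.  248.  559. -146.  198.]
 [ 378.  248.  558. -165.  197.]
 [ 371.  249.  556. -149.  197.]
 [ 379.  249.  556. -168.  195.]
 [ 373.  250.  554. -153.  198.]
 [ 370.  251.  552. -147.  191.]
 [ 378.  251.  551. -165.  198.]
 [ 375.  252.  550. -160.  178.]]
```

View pics/ca.png

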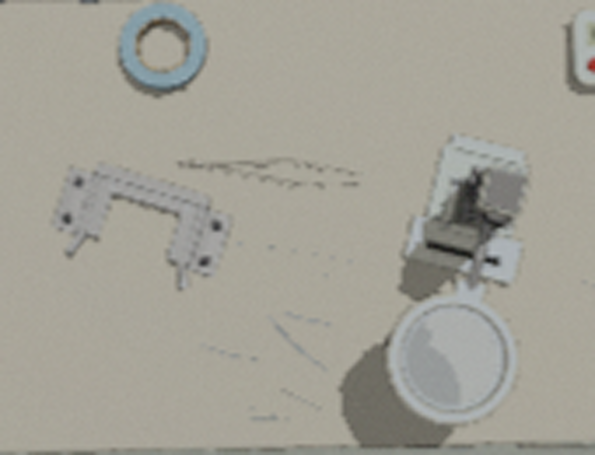

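View pics/cb.png

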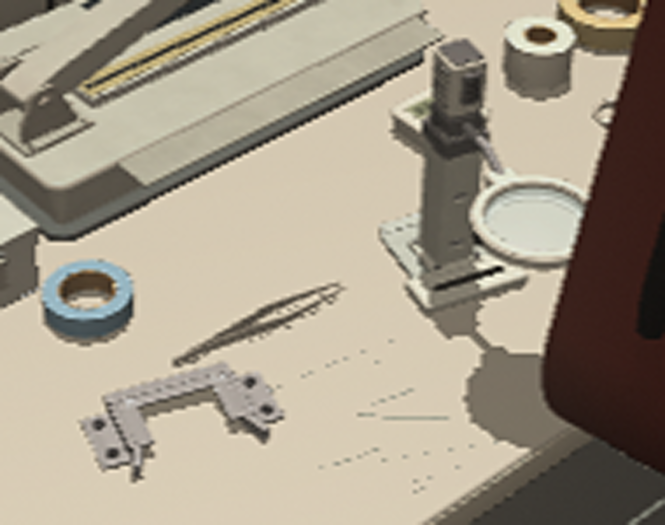

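The crops are clear. In the top crop, the bracket's back stop runs from about (95,170) to (215,210), its ears are at (75,245) and (182,280), and the forceps are at (270,172). The head is at (505,195) and the lens at (452,357). In the scene crop, the button is on the head's dark right face at (470,90).

Run:
```python
from h import *
print(np.round(bot.calibration("wrist")["T_tool_cam"],3).tolist(), bot.calibration("wrist")["mtx"])
P=cloud("top",np.load("pics/top0.npy")); im=cv2.imread("pics/top0.png")
def sel(z0,z1,x0,x1,y0,y1): 
    m=(P[...,2]>z0)&(P[...,2]<z1)&(P[...,0]>x0)&(P[...,0]<x1)&(P[...,1]>y0)&(P[...,1]<y1); return P[m]
h=sel(192,206,520,620,-200,-110); l=sel(112,150,380,520,-220,-60)
(hc,hs,ha)=cv2.minAreaRect(h[:,:2].astype(np.float32)); (lc,ls,la)=cv2.minAreaRect(l[:,:2].astype(np.float32))
print("head",hc,hs,ha,np.median(h[:,2])); c,r=cv2.minEnclosingCircle(l[:,:2].astype(np.float32)); print("lens",c,r,np.median(l[:,2]))
v=np.array(hc)-c; print("yaw",np.arctan2(v[1],v[0]),np.hypot(*v))
b=sel(6,16,480,660,20,200); print(len(b)); print("br",cv2.minAreaRect(b[:,:2].astype(np.float32)))
# bracket corners of back stop from crop px
q=np.array([[75,245],[182,280],[97,165],[213,207],[112,197],[182,213],[62,172]])/3.5+[230,190]
print(plane("top",q,11).round(0))
```

```text
[[0.0, -0.952, -0.305, 77.581], [1.0, 0.0, -0.001, 0.316], [0.001, -0.305, 0.952, -69.916], [0.0, 0.0, 0.0, 1.0]] [[371.64829954   0.         319.21138516]
 [  0.         371.64829954 243.27530715]
 [  0.           0.           1.        ]]
head (565.7155151367188, -155.0345458984375) (29.578683853149414, 36.80680465698242) 74.85285949707031 197.85646023265446
lens (464.37445068359375, -127.3302001953125) 56.323753356933594 132.56526846075764
yaw -0.2668569666000603 105.05970738266262
662
br ((570.4020385742188, 110.01850128173828), (177.69996643066406, 177.7784423828125), 89.91575622558594)
[[544. 158.  11.]
 [515.  75.  11.]
 [607. 141.  11.]
 [572.  49.  11.]
 [581. 129.  11.]
 [568.  74.  11.]
 [602. 168.  11.]]
```

The rows are not in the units I measure in: shifts go in shares of 600 mm and turns go in shares of pi rad. I convert before sending: 486 mm / 600 = 0.81, -339 mm / 600 = -0.565, -2.5 rad / 3.1416 = -0.7958.

creep_tool([
  [[0.81,-0.565,-0.095,0,0,-0.7958],[0.81,-0.565,-0.095,0,0,-0.7958],[0.81,-0.565,-0.095,0,0,-0.7958],[0.81,-0.565,-0.095,0,0,-0.7958],[0.81,-0.565,-0.095,0,0,-0.7958],[0.81,-0.565,-0.095,0,0,-0.7958],[0.81,-0.565,-0.095,0,0,-0.7958],[0.81,-0.565,-0.095,0,0,-0.7958],[0.81,-0.565,-0.095,0,0,-0.7958],[0.81,-0.565,-0.095,0,0,-0.7958],[0.81,-0.565,-0.095,0,0,-0.7958],[0.81,-0.565,-0.095,0,0,-0.7958],[0.81,-0.565,-0.095,0,0,-0.7958],[0.81,-0.565,-0.095,0,0,-0.7958],[0.81,-0.565,-0.095,0,0,-0.7958],[0.81,-0.565,-0.095,0,0,-0.7958]],
], aperture=85, squeeze=30)

```text
clock: 2.1
tool_pos: [519.9, -20.7, 360.7]
tool_rot: [-3.142, -0.0, 2.824]
force: [0.3, 0.4, 0.8]
width: 84.9
grasp_force: 0.0
```

Add to h.py:
```python
def wshot(name):
    s=bot.get_state(); im,d=bot.get_image("wrist"); cv2.imwrite(f"pics/{name}.png",im[:,:,::-1])
    np.savez(f"pics/{name}.npz",d=d,p=s["tool_pos"],r=s["tool_rot"]); return im,d,s
def wray(name,px):
    z=np.load(f"pics/{name}.npz"); c=bot.calibration("wrist"); K=np.array(c["mtx"]); T=np.array(c["T_tool_cam"])
    px=np.atleast_2d(np.array(px,float)); a=(px-[K[0,2],K[1,2]])/K[0,0]; th=np.hypot(a[:,0],a[:,1])
    v=np.c_[a*(np.sin(th)/np.maximum(th,1e-9))[:,None],np.cos(th)]
    M=R.from_euler("xyz",z["r"]).as_matrix()
    return M@T[:3,3]+z["p"], v@T[:3,:3].T@M.T
def wplane(name,px,z):
    o,d=wray(name,px); return o+d*((z-o[2])/d[:,2])[:,None]
def meet(o1,d1,o2,d2):
    "closest point of two rays"
    A=np.c_[d1,-d2]; t=np.linalg.lstsq(A,o2-o1,rcond=None)[0]; return (o1+d1*t[0]+o2+d2*t[1])/2, np.linalg.norm(o1+d1*t[0]-o2-d2*t[1])
```

```bash
python3 -c "
from h import *
im,d,s=wshot('w1'); print(s['tool_pos'],s['tool_rot'],s['joints'])"
```

```text
[519.8808737  -20.67033661 360.71088464] [-3.14152028e+00 -4.22186451e-04  2.82426417e+00] [-1.80308253e-01  2.57430357e-01 -4.93532960e-02  1.26444079e+00
 -1.40257431e-05  1.37020219e-01]
```

View pics/w1.png

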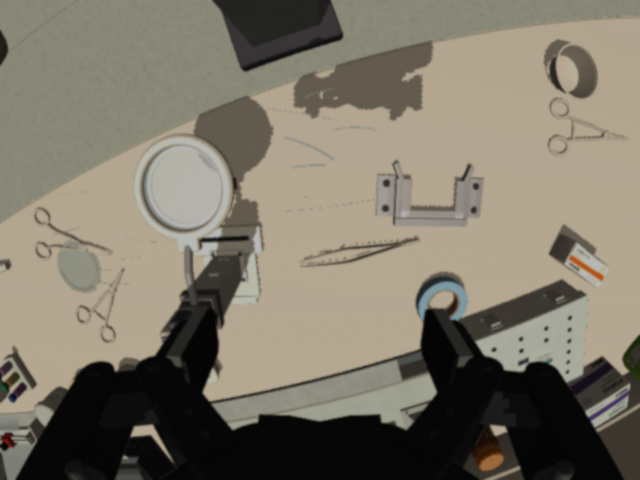

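The wrist view shows the bracket at (430,200): rails opening upward at (398,165) and (467,170), back stop at row 215, screws at (385,185), (386,210), (476,186) and (474,211). The lens is at (183,187), the foot at (238,262) and the forceps at (360,250). I'll measure the bracket and move over the head.

Scaled: -113 mm / 600 = -0.1883, -86 mm / 600 = -0.1433, -0.05 rad / 3.1416 = -0.0159.

creep_tool([
  [[-0.1433,-0.1883,0.075,0,0,-0.0159],[-0.1433,-0.1883,0.075,0,0,-0.0159],[-0.1433,-0.1883,0.075,0,0,-0.0159],[-0.1433,-0.1883,0.075,0,0,-0.0159]],
])

```text
clock: 2.65
tool_pos: [566.5, -155.8, 315.0]
tool_rot: [3.141, -0.002, 2.873]
force: [-0.0, 1.1, -0.0]
width: 85.3
grasp_force: 0.0
```

Run:
```python
from h import *
im,d,s=wshot('w2'); print(s['tool_pos'],s['tool_rot'])
a=cv2.imread('pics/w1.png')[150:240,360:500]; b=cv2.imread('pics/w2.png')
a=cv2.resize(a,(800,514),interpolation=cv2.INTER_CUBIC); cv2.imwrite('pics/w1c.png',a)
```

```text
[ 566.50055597 -155.84907735  314.99099513] [ 3.14129111e+00 -1.57546474e-03  2.87312538e+00]
```

View pics/w1c.png

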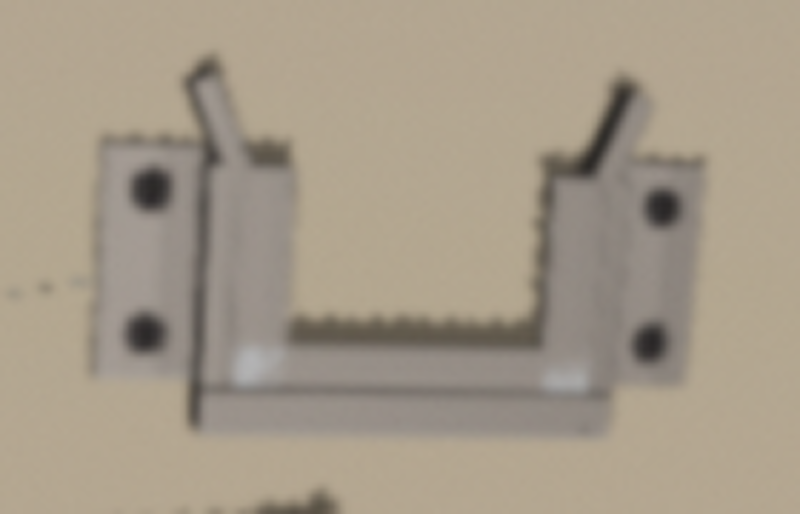

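View pics/w2.png

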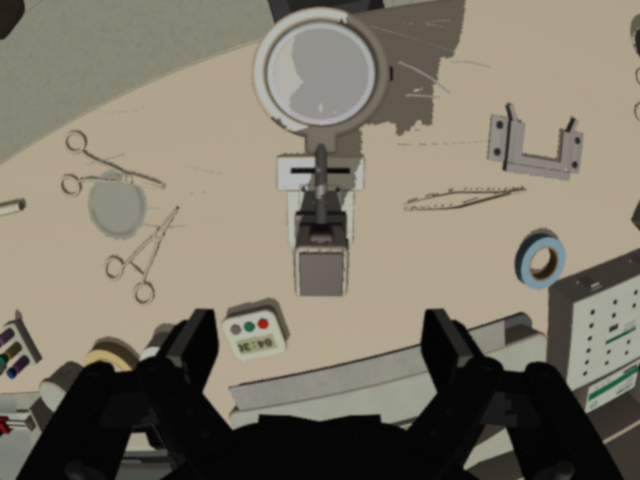

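The bracket crop shows the lip's inner corners at about (293,165), (290,345), (545,170) and (541,345), with screws at (151,188), (145,333), (662,208) and (649,343). In w2, the head's top face spans roughly (300,250) to (346,295), with the heel at (320,172) and the lens at (321,74).

Run:
```python
from h import *
def c2p(c): return np.array(c)/5.714+[360,150]-.4
def blob(name,x0,y0,x1,y1):
    g=cv2.cvtColor(cv2.imread(f'pics/{name}.png'),6)[y0:y1,x0:x1]; g=cv2.resize(g,None,fx=4,fy=4,interpolation=cv2.INTER_CUBIC)
    n,l,st,ce=cv2.connectedComponentsWithStats((g<80).astype(np.uint8)); 
    return [tuple(ce[i]/4+[x0-.4,y0-.4]) +(int(st[i,4]),) for i in range(1,n) if 20<st[i,4]<1500]
for n,bx in (('w1',(365,170,490,225)),('w2',(485,105,590,180))):
    print(n,np.round(blob(n,*bx),1).tolist())
pts=c2p([[293,165],[290,345],[545,170],[541,345]]); L=wplane('w1',pts,11); print(L.round(1))
f=(L[0]+L[2])/2; bk=(L[1]+L[3])/2; ya=np.arctan2(*(bk-f)[1::-1]); lat=L[1]-L[3]; yb=np.arctan2(-lat[0],lat[1]); print('bracket yaw',ya,yb,'widths',np.linalg.norm(lat),np.linalg.norm(L[0]-L[2]),np.linalg.norm(bk-f),'front mid',f,'back',bk)
H=wplane('w2',[[300,250],[345,250],[347.5,295],[298.5,295]],199); print(H.round(1),H.mean(0))
# head top two-view: top cam
for y in (wplane('w2',[[278,156],[363,158],[277,187],[363,190]],10),): print('heel',y.round(1))
```

```text
w1 [[464.1, 175.3, 494.0], [396.5, 176.9, 36.0], [386.1, 182.7, 470.0], [475.5, 185.9, 382.0], [385.0, 207.9, 399.0], [473.3, 209.6, 367.0]]
w2 [[569.8, 124.9, 936.0], [499.2, 124.4, 543.0], [577.1, 140.0, 380.0], [559.8, 153.3, 189.0], [496.8, 151.3, 515.0], [574.2, 164.3, 408.0]]
[[530.8  86.9  11. ]
 [566.8  76.5  11. ]
 [547.1 139.4  11. ]
 [583.2 129.8  11. ]]
bracket yaw -0.26927876805689066 2.842765233735237 widths 55.71545807724127 54.94283118245854 37.426724801297645 front mid [538.91303852 113.11402392  11.        ] back [574.99101723 103.15715784  11.        ]
[[ 548.9 -162.   199. ]
 [ 555.2 -139.   199. ]
 [ 581.2 -144.   199. ]
 [ 573.9 -170.2  199. ]] [ 564.81839666 -153.79762987  199.        ]
heel [[ 506.  -182.5   10. ]
 [ 530.6 -100.5   10. ]
 [ 536.2 -192.6   10. ]
 [ 562.5 -108.6   10. ]]
```

Run:
```python
from h import *
A=[[386.1,182.7],[385,207.9],[475.5,185.9],[473.3,209.6]]; B=[[499.2,124.4],[496.8,151.3],[577.1,140],[574.2,164.3]]
o1,d1=wray('w1',A); o2,d2=wray('w2',B); S=[]
for i in range(4): p,e=meet(o1,d1[i],o2,d2[i]); S.append(p); print(p.round(1),round(e,1))
S=np.array(S); m=S.mean(0); l=S[2:].mean(0)-S[:2].mean(0); a=S[[1,3]].mean(0)-S[[0,2]].mean(0)
print('mean',m,'yaw lat',np.arctan2(-l[0],l[1]),'yaw ax',np.arctan2(a[1],a[0]),np.linalg.norm(l),np.linalg.norm(a))
W=wplane('w1',A,S[:,2].mean());print(W.round(1)); l=W[2:].mean(0)-W[:2].mean(0);a=W[[1,3]].mean(0)-W[[0,2]].mean(0);print(W.mean(0),np.arctan2(-l[0],l[1]),np.arctan2(a[1],a[0]))
# lens/head via two views: head top corners in scene/top for a height check
P=cloud('scene',np.load('pics/scene0.npy')); q=P[(np.abs(P[...,0]-566)<40)&(np.abs(P[...,1]+155)<40)&(P[...,2]>190)&(P[...,2]<206)]
print('scene head',cv2.minAreaRect(q[:,:2].astype(np.float32)),np.median(q[:,2]),len(q))
# lens circle in w2 
c=wplane('w2',[[321,74]],127+6); print('lens',c)
```

```text
[528.6  58.5   2.8] 0.1
[557.2  48.8   3.5] 0.1
[564.3 166.5   3.6] 0.1
[592.9 157.2   3.2] 0.2
mean [560.77933378 107.74667843   3.23954174] yaw lat -0.3183401882936941 yaw ax -0.31948373001987107 113.954271091889 30.13873610447755
[[528.5  58.4   3.2]
 [557.3  48.8   3.2]
 [564.4 166.6   3.2]
 [592.8 157.2   3.2]]
[560.7365345  107.74653888   3.23954174] -0.31839606969561995 -0.32103639106392157
scene head ((561.138427734375, -152.42568969726562), (31.74859619140625, 34.98991394042969), 69.39657592773438) 196.9067252440913 121
lens [[ 455.11965141 -124.37734732  133.        ]]
```

Scaled: 85 mm / 600 = 0.1417, 45 mm / 600 = 0.075.

creep_tool([
  [[0.0033,0.0017,0.075,0,0,0],[0.0033,0.0017,0.1417,0,0,0],[0.0033,0.0017,0.1417,0,0,0]],
])

```text
clock: 3.08
tool_pos: [563.4, -151.3, 229.4]
tool_rot: [3.141, -0.005, 2.877]
force: [-0.6, -0.6, 1.6]
width: 85.2
grasp_force: 0.0
```

creep_tool([
  [[0,0,0,0,0,0],[0,0,0,0,0,0],[0,0,0,0,0,0],[0,0,0,0,0,0],[0,0,0,0,0,0],[0,0,0,0,0,0]],
], aperture=10, squeeze=60)

```text
clock: 3.82
tool_pos: [565.5, -153.8, 232.2]
tool_rot: [-3.141, 0.002, 2.875]
force: [-1.6, -1.0, 5.3]
width: 29.7
grasp_force: 58.9
```

Scaled: 257 mm / 600 = 0.4283, 184 mm / 600 = 0.3067, 0.052 rad / 3.1416 = 0.0166.

creep_tool([
  [[0,0,-0.02,0,0,0],[0,0,-0.0417,0,0,0],[0.0167,0.0233,-0.0417,0,0,0],[0.0583,0.0817,-0.0417,0,0,0.0032],[0.1083,0.15,-0.0417,0,0,0.0064],[0.1583,0.22,-0.0417,0,0,0.0095],[0.2083,0.29,-0.0417,0,0,0.0127],[0.2583,0.36,-0.0417,0,0,0.0166],[0.2917,0.4067,-0.0417,0,0,0.0166],[0.3067,0.4283,-0.0417,0,0,0.0166],[0.3067,0.4283,-0.0417,0,0,0.0166]],
])

```text
clock: 5.2
tool_pos: [454.1, 144.1, 255.9]
tool_rot: [-3.141, -0.0, 2.826]
force: [0.6, -0.8, -10.3]
width: 29.2
grasp_force: 62.8
```

Run:
```python
from h import *
im,d,s=wshot('w3'); print(s['tool_pos'],s['tool_rot'],s['force'],s['width'],s['grasp_force'])
```

```text
[454.06413119 144.0510589  255.92056048] [-3.14145529e+00 -3.31849327e-04  2.82579957e+00] [  0.64565961  -0.79914316 -10.25222088] 29.197125956197567 62.805765867233276
```

View pics/w3.png

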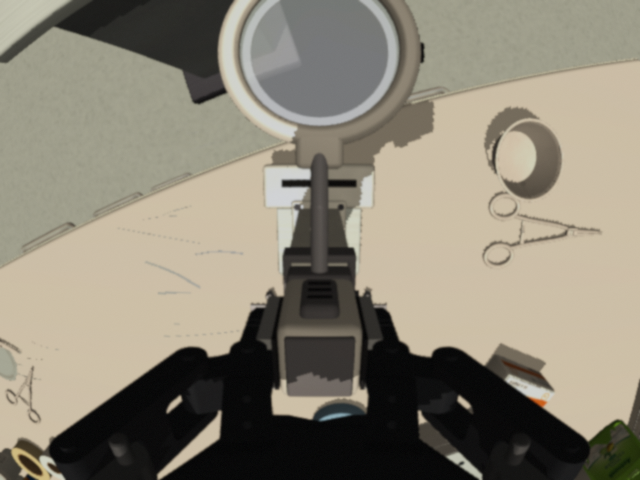

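The magnifier hangs straight. Its heel spans (265..374, 166..207), centred on the tool's axis, with the head between the pads at (320,360). I'll check the fore-aft tilt and work out the approach.

Run:
```python
from h import *
p=np.load('pics/w3.npz'); M=R.from_euler('xyz',p['r']).as_matrix()
for z in (30,36,42):
    X=wplane('w3',[[265,166],[374,166],[265,207],[374,205]],z); print(z,((X-p['p'])@M).round(1)[:,:2].tolist())
ax=np.array([np.cos(-.319),np.sin(-.319)]); n=np.array([-ax[1],ax[0]]); b=np.array([531.2,117.5])
e=p['p'][:2]-b; print('in bracket',e@ax,e@n)
P=cloud('top',bot.get_image('top')[1]); q=P[(P[...,2]>15)&(P[...,2]<60)&(P[...,0]>350)&(P[...,0]<560)&(P[...,1]>60)&(P[...,1]<230)]
print(len(q),np.percentile(q[:,2],[5,50,95]))
```

```text
30 [[48.7, -43.8], [48.7, 43.4], [15.0, -44.8], [16.7, 44.4]]
36 [[49.3, -42.9], [49.3, 42.5], [16.3, -43.9], [17.9, 43.4]]
42 [[49.9, -42.0], [49.9, 41.6], [17.5, -43.0], [19.2, 42.5]]
in bracket -81.57119433497688 1.0204122298135196
514 [25.20653051 30.95460327 38.15097677]
```

Scaled: 23.5 mm / 600 = 0.0392, 22 mm / 600 = 0.0367, 0.003 rad / 3.1416 = 0.001.

creep_tool([
  [[0,-0.0017,0.0167,0,0,0.001],[0,-0.0017,0.03,0,0,0.001],[0,-0.0017,0.0367,0,0,0.001],[0,-0.0017,0.0392,0,0,0.001],[0,-0.0017,0.0392,0,0,0.001]],
])

```text
clock: 5.92
tool_pos: [454.9, 142.0, 232.8]
tool_rot: [3.142, 0.001, 2.821]
force: [-0.7, -1.3, -3.1]
width: 29.4
grasp_force: 63.7
```

creep_tool([
  [[-0.01,0,0,0,0,0],[-0.0233,0,0,0,0,0],[-0.0367,0,0,0,0,0],[-0.05,0,0,0,0,0],[-0.0633,0,0,0,0,0],[-0.07,0,0,0,0,0],[-0.07,0,0,0,0,0]],
])

```text
clock: 6.8
tool_pos: [495.2, 128.6, 232.4]
tool_rot: [3.142, 0.001, 2.82]
force: [1.8, -1.4, -4.4]
width: 29.0
grasp_force: 63.8
```

Scaled: -22 mm / 600 = -0.0367, -18 mm / 600 = -0.03.

creep_tool([
  [[-0.01,0.0008,0,0,0,0],[-0.02,0.0008,0,0,0,0],[-0.03,0.0008,0,0,0,0],[-0.0367,0.0008,0,0,0,0],[-0.0367,0.0008,0,0,0,0]],
])

```text
clock: 7.42
tool_pos: [516.2, 122.2, 232.5]
tool_rot: [3.142, 0.001, 2.821]
force: [0.9, -1.0, -3.9]
width: 29.4
grasp_force: 63.8
```

creep_tool([
  [[-0.0067,0,0,0,0,0],[-0.0133,0,0,0,0,0],[-0.02,0,0,0,0,0],[-0.0233,0,0,0,0,0],[-0.0233,0,0,0,0,0]],
])

```text
clock: 8.05
tool_pos: [529.2, 117.8, 232.4]
tool_rot: [3.142, 0.001, 2.821]
force: [-0.9, -0.8, -3.7]
width: 29.1
grasp_force: 63.8
```

Free sliding so far. Next I'll creep to the back stop.

Scaled: -3 mm / 600 = -0.005, -2 mm / 600 = -0.0033.

creep_tool([
  [[-0.0033,0,0,0,0,0],[-0.005,0,0,0,0,0],[-0.005,0,0,0,0,0]],
])

```text
clock: 8.43
tool_pos: [531.5, 117.0, 232.4]
tool_rot: [3.142, -0.0, 2.821]
force: [-2.2, 1.6, -2.6]
width: 29.4
grasp_force: 63.8
```

creep_tool([
  [[-0.0033,0,0,0,0,0],[-0.0067,0,0,0,0,0],[-0.0067,0,0,0,0,0],[-0.0067,0,0,0,0,0]],
])

```text
clock: 8.93
tool_pos: [534.3, 116.0, 232.9]
tool_rot: [-3.142, -0.002, 2.821]
force: [-8.1, 1.7, 7.7]
width: 29.7
grasp_force: 65.4
```

Scaled: 2 mm / 600 = 0.0033.

creep_tool([
  [[0.0033,0,0,0,0,0],[0.0033,0,0,0,0,0],[0.0033,0,0,0,0,0]],
])

```text
clock: 9.3
tool_pos: [533.2, 116.4, 232.7]
tool_rot: [-3.141, -0.0, 2.821]
force: [-5.8, 1.1, 4.2]
width: 29.5
grasp_force: 64.6
```

creep_tool([
  [[0,0,0,0,0,0],[0,0,0,0,0,0],[0,0,0,0,0,0],[0,0,0,0,0,0],[0,0,0,0,0,0]],
], aperture=85)

```text
clock: 9.93
tool_pos: [533.6, 116.3, 232.4]
tool_rot: [3.142, 0.0, 2.821]
force: [-0.0, -0.5, 0.4]
width: 85.2
grasp_force: 0.0
```

creep_tool([
  [[0,0,-0.0667,0,0,0],[0,0,-0.1417,0,0,0],[0,0,-0.1417,0,0,0]],
])

```text
clock: 10.3
tool_pos: [535.1, 116.5, 320.7]
tool_rot: [3.139, 0.006, 2.821]
force: [-0.1, -0.0, -0.9]
width: 85.3
grasp_force: 0.0
```

Run:
```python
from h import *
im,d,s=wshot('w4'); print(s['tool_pos'],s['tool_rot'],s['force'],s['width'],s['grasp_force'])
```

```text
[535.09729764 116.51109211 320.72476523] [3.13923292 0.00562074 2.82084616] [-0.1135691  -0.02333561 -0.90181638] 85.27628640054843 0.0
```

View pics/w4.png

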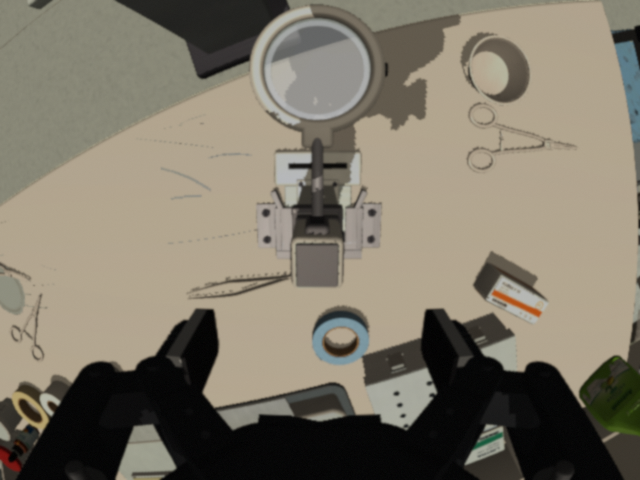

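The foot is in the slot: heel at (275..361, 150..186), screws at (266,212), (266,240), (372,212) and (373,240), head top face at (293..342, 242..288). I'll check the pose in this picture relative to the bracket's own screws.

Run:
```python
from h import *
S=wplane('w4',[[266,212],[266,240],[372,212],[373,240]],3.2); m=S.mean(0); print(S.round(1),m.round(1))
l=S[2:].mean(0)-S[:2].mean(0); yw=np.arctan2(-l[0],l[1]); ax=np.array([np.cos(yw),np.sin(yw),0]); n=np.array([-ax[1],ax[0],0]); o=m-31.2*ax; print('yaw',yw,'origin',o)
f=lambda X:np.c_[(X-o)@ax,(X-o)@n].round(1).tolist()
print('heel top',f(wplane('w4',[[275,151],[361,150],[275,184],[361,186]],10)))
H=wplane('w4',[[296,243],[339,243],[342,288],[293,287]],199); print('head',f(H),H.mean(0)); 
s=bot.get_state(); print(s['tool_pos'],s['tool_rot'])
```

```text
[[528.4  58.8   3.2]
 [558.   47.7   3.2]
 [564.4 167.    3.2]
 [595.1 159.3   3.2]] [561.5 108.2   3.2]
yaw -0.3212207441524029 origin [531.85604611 118.03268405   3.2       ]
heel top [[-50.3, -45.2], [-51.3, 42.4], [-16.0, -45.9], [-13.9, 43.2]]
head [[-13.0, -13.2], [-13.0, 10.1], [13.8, 12.3], [13.2, -15.4]] [531.62449363 116.50414186 199.        ]
[534.30404046 116.41514307 318.72285988] [3.14042551e+00 2.87119561e-03 2.82077395e+00]
```

The foot is home: x is about 0 mm, y about -1.4 mm. Now I'll turn a quarter turn above the head.

Scaled: 2 mm / 600 = 0.0033, -1.571 rad / 3.1416 = -0.5001.

creep_tool([
  [[0.0033,0,0,0,0,-0.5001],[0.0033,0,0,0,0,-0.5001],[0.0033,0,0,0,0,-0.5001],[0.0033,0,0,0,0,-0.5001],[0.0033,0,0,0,0,-0.5001],[0.0033,0,0,0,0,-0.5001],[0.0033,0,0,0,0,-0.5001],[0.0033,0,0,0,0,-0.5001],[0.0033,0,0,0,0,-0.5001],[0.0033,0,0,0,0,-0.5001],[0.0033,0,0,0,0,-0.5001]],
], aperture=85, squeeze=60)

```text
clock: 11.72
tool_pos: [531.4, 117.0, 316.8]
tool_rot: [3.141, -0.0, -1.893]
force: [0.3, 0.1, 0.1]
width: 85.0
grasp_force: 0.0
```

Scaled: 86.5 mm / 600 = 0.1442, 70 mm / 600 = 0.1167.

creep_tool([
  [[0,0,0.0667,0,0,0],[0,0,0.1167,0,0,0],[0,0,0.1442,0,0,0],[0,0,0.1442,0,0,0]],
])

```text
clock: 12.22
tool_pos: [530.8, 116.9, 229.7]
tool_rot: [3.139, -0.001, -1.892]
force: [0.1, -0.2, 0.4]
width: 85.0
grasp_force: 0.0
```

creep_tool([
  [[0,0,0,0,0,0],[0,0,0,0,0,0],[0,0,0,0,0,0],[0,0,0,0,0,0],[0,0,0,0,0,0],[0,0,0,0,0,0]],
], aperture=10, squeeze=60)

```text
clock: 12.98
tool_pos: [532.2, 117.0, 231.7]
tool_rot: [-3.14, 0.001, -1.892]
force: [0.6, -0.1, 5.9]
width: 31.5
grasp_force: 60.7
```

Width is 31.5 mm, so the button is flush. Drawing up.

Scaled: -84 mm / 600 = -0.14, -78 mm / 600 = -0.13.

creep_tool([
  [[0,0,-0.0133,0,0,0],[0,0,-0.03,0,0,0],[0,0,-0.0467,0,0,0],[0,0,-0.0633,0,0,0],[0,0,-0.08,0,0,0],[0,0,-0.0967,0,0,0],[0,0,-0.1133,0,0,0],[0,0,-0.13,0,0,0],[0,0,-0.14,0,0,0],[0,0,-0.14,0,0,0]],
])

```text
clock: 14.22
tool_pos: [531.7, 117.0, 315.3]
tool_rot: [-3.141, 0.0, -1.891]
force: [-0.5, 0.1, -3.4]
width: 31.1
grasp_force: 60.3
```

Scaled: -8 mm / 600 = -0.0133, -6 mm / 600 = -0.01.

creep_tool([
  [[0,0,-0.005,0,0,0],[0,0,-0.01,0,0,0],[0,0,-0.0133,0,0,0],[0,0,-0.0133,0,0,0],[0,0,-0.0133,0,0,0]],
])

```text
clock: 14.85
tool_pos: [531.4, 117.0, 322.3]
tool_rot: [3.141, -0.0, -1.891]
force: [0.3, 0.5, -10.7]
width: 31.4
grasp_force: 60.4
```

Scaled: 1.5 mm / 600 = 0.0025.

creep_tool([
  [[0,0,0.0025,0,0,0],[0,0,0.0025,0,0,0],[0,0,0.0025,0,0,0],[0,0,0.0025,0,0,0]],
])

```text
clock: 15.35
tool_pos: [531.7, 117.0, 321.7]
tool_rot: [-3.141, 0.0, -1.891]
force: [-1.1, -0.2, -2.1]
width: 31.3
grasp_force: 61.5
```

Run:
```python
from h import *
im,d,s=wshot('w5'); im,d=bot.get_image('scene'); cv2.imwrite('pics/s5.png',cv2.resize(im[140:340,220:460,::-1],(720,600)))
P=cloud('scene',d); q=P[(np.abs(P[...,0]-500)<120)&(np.abs(P[...,1]-120)<90)&(P[...,2]>180)&(P[...,2]<260)]; print(np.percentile(q[:,2],[1,50,99]) if len(q) else 0)
P=cloud('top',bot.get_image('top')[1]); q=P[(P[...,0]>360)&(P[...,0]<450)&(np.abs(P[...,1]-155)<50)&(P[...,2]>60)]; print('lens z',np.median(q[:,2]),len(q)); print(s['force'])
```

```text
[183.40438251 221.78912792 257.29587331]
lens z 769.9814624782741 3977
[-1.11037234 -0.18536519 -2.12012966]
```

View pics/s5.png

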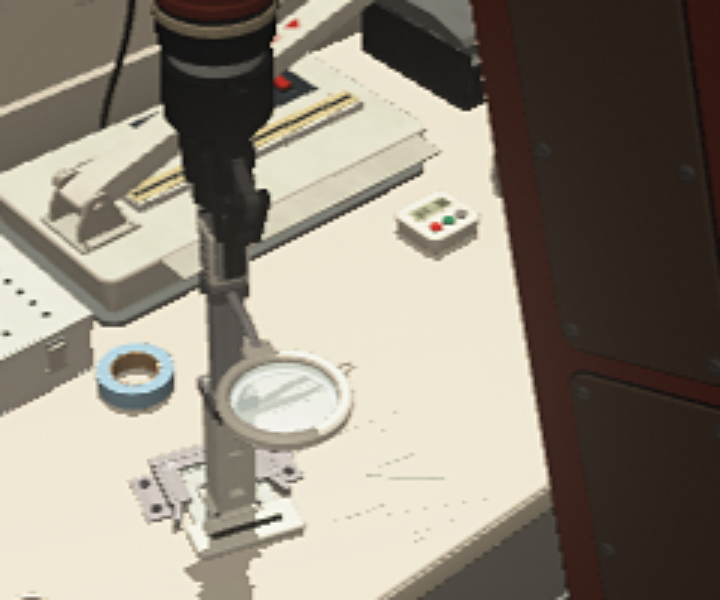

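The picture shows the post drawn right up, with the lens well above the collar at (285,400). The foot is in the bracket, with the heel just outside the mouth at (245,520). The lens depth reads about 220 mm (217 expected at the second stop), and the pull eased from 10.7 N to 2 N after backing off the stop. Handing in.

```bash
python3 -c "
from cell import bot
print(bot.close_job())"
```

```text
the job is handed in; nothing more can be done
None
```

I slid the magnifier's foot home in the bracket and drew the post up about 90 mm to its second stop, with the gripper still holding it there when I handed the job in; no verdict was returned.

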